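# Close and run the bench mill

### The arm

A 7-joint arm with a two-finger parallel gripper is mounted at the origin on the work surface. World frame = base frame: x ahead of the robot, y to its left, z up, the work surface at z = 0. Lengths are in m, angles in rad, forces in N, time in s.
With the tool pointing down it reaches from about 0.425 to 1.025 m from the base axis. Payload 9.4 kg.
Tool frame: the origin (TCP) lies where the fingers leave the gripper's body, on its centre line; the fingertips stand 84 mm ahead of it and the grasp point (between the pads) lies 65 mm ahead of it (r.nose_length is the distance from the TCP to the fingertips, in m); z points along the fingers, y is the direction in which the jaws open and shut (so a half turn about z gives the same grasp; the last joint's range is limited). The gripper opens to 93 mm and grips with 3 to 60 N. Pads are 15 mm wide; open, the fingers measure 128 mm over their backs; the gripper's body (75 mm by 188 mm) begins 65 mm behind the grasp point.
Start: joints at [1.196, 0.599, -0.003, 1.599, 0.002, 0.943, -0.08], TCP at [0.213, -0.693, 0.303] pointing down, gripper open.
Joint ranges: [-2.57, 2.57], [-0.35, 1.97], [-1.29, 1.29], [0.11, 2.56], [-1.05, 4.19], [0.11, 1.86], [-2.63, 2.63]. Speed limits (rad/s): [2.22, 2.22, 3.01, 3.01, 3.14, 3.14, 3.14].

### API

Orientations are given as a unit quaternion [w, x, y, z].
In Python, from cell import sense, vision, r, models gives the robot as it stands.
- The arm moves only by the tool send_rows, never from a script. Its argument "series" is a list that holds one entry, the list of rows, each a list of 6 numbers: the shift along the world's x, y, z in cm, then the turn, a rotation vector about the world's x, y, z in rad. In form: [[[dx, dy, dz, ax, ay, az], ...]]. A call has 1 to 12 rows; each row is the pose to reach, as a shift and turn from the pose commanded when the call began; what a row does not reach only later rows make up. A row lasts 1/8 s, in which the tool goes at most 62.5 mm and 10.7 degrees, less where a joint would pass 70% of its speed; a pose out of reach is approached as far as the arm can. A call with a gripper value outside its range is refused whole. "gripper" is the opening, from -1 (shut) to 1 (fully open), set as the call begins (left out, the last holds). The fingers move at their own pace and stop on an object; "grip_force" is the grip in N (left out, the last holds). Time passes only in rows, so rows that repeat a pose let the fingers close. It gives the time, the measured TCP pose, the force and the opening at its end, in the units of the state.
- sense(): the state, without advancing time (a new reading comes with each control period).
- vision.camera(name): name is "scene" or "side" or "wrist"; returns a dict with "image" (384x512x3 uint8, red, green, blue), "fx", "fy", "cx", "cy" (pixels), "camera_from_world" (4x4, takes a point from world to camera coordinates); the wrist camera has in their place "T_tool_cam" (4x4, takes a point from camera to tool coordinates, whose origin is the TCP and whose axes are the flange's). Camera axes: x right, y down, z forward; pixel columns grow to the right and rows downward; lengths in m; the calibration is good to about 2 mm. A picture is of the moment at which its call begins: read the wrist's pose just before it. There is no depth.
- r.finish_job(): hands the job in, once; it reports no verdict.
Trained networks look in the newest picture that a camera, given by its name, has taken for a name from the list of things; names that differ only in an ending like _2 or _b are one class to them, and where a whole thing is asked for, a point or a joint stands for the part that bears it (a point fixed in the world has none). Each returns a list of dicts, best first, with "score" (0 to 1); they miss things now and then, are a little off and sometimes report something else, mostly with a low value. They report only what shows in the picture. A call takes as long as a camera call. They do not tell look-alikes from the thing itself.
- models.look_for(camera, target): "at" ([x, y, z] in m, in world coordinates, good to about 4 mm: the middle of the surface that is visible of it).
The state is a dict: "time": time; "joint_positions": joint angles; "joint_velocities": joint speeds; "tau": joint torques, N m; "eef_pos": TCP position; "ee_rot": TCP orientation; "contact_force": force on the tool from outside, world axes, zero at the start; "ft_torque": the same for the moment, N m; "width": finger opening in m.
Only numpy, scipy, OpenCV 4.12 (cv2) and the standard library are available. Lean on these libraries where they do the work, as an engineer would, in place of code of your own. Each camera call takes 0.05 s, during which the arm holds its last target.

### The job

The little bench mill is loaded with sample and needs running. Fit its lid (the one with the grip bar and two lugs): drop the lugs through the two gaps of the collar, push the lid down against the spring, turn it clockwise (seen from above) a quarter turn to its stop, and finish while still holding it there, pushed down and turned, because the mill runs only as long as the lid is held. Leave the storage cap, the vial and the tube rack where they are.

Things in the scene. Friction and masses are not known exactly. Their poses are not given: they have to be found in the camera images.
- mill: Bench mill, fixed, upright: white round housing 120 mm across at the foot, 105 mm above, open mouth on top inside a metal collar 100 mm across, rim 150 mm above the bench. Origin: on the mill's axis at bench level; z up; the collar's two entry gaps lie on its +x and -x sides. Its dial plays no part.
- mill_mouth (a point): Centre of the mill's mouth, in the rim plane, 150 mm up; axes as the mill's. The inward collar lip is 8 mm thick (underside 142 mm up), inner diameter 74 mm. It is cut by two opposite entry gaps, 18 mm wide, on +x and -x, reaching 45 mm from the axis; a small rib marks each gap on the collar's outside.
- lid: Grey mill lid, loose, right way up on the bench, 0.13 to 0.25 kg, 62 mm high. Origin: centre of its underside; z up. Plug 70 mm across up to 23 mm, flange 96 mm across from 23 to 31 mm. Two steel lugs 12 mm wide, 7 mm tall, at the plug's foot on +x and -x, reach 42.5 mm from the axis. It fits either way round (half-turn symmetric).
- lid_bar (a point): Centre of the lid's straight grip bar, on the lid's axis 46 mm above its underside; axes as the lid's. The bar runs along x above the lugs: 84 mm long, 16 mm thick (y), from 31 to 62 mm above the underside.
- press (a joint): How far the lid presses down the spring-loaded run ring in the mouth, m: 0 untouched (a lid dropped through the gaps then has its underside 138 mm above the bench and cannot turn yet), 0.008 fully down (130 mm). The lid can turn once this passes 0.003. About 3.5 N to start, 9 N fully down.
- ring (a joint): How far the lid's lugs have turned the run ring, rad: 0 at rest (pockets under the gaps), grows clockwise seen from above to the stop at 1.48. The lugs have about 0.05 rad of play either way in the pockets. A return spring resists, 0.06 N m at rest, 0.2 N m at the stop: a lid that is let go turns back and rises.
- storage_cap: Bystander: grey flat cap 82 mm across, 28 mm high with a round knob, loose. Not the lid: it has no bar and no lugs. Origin: centre of its underside.
- vial: Bystander: small white bottle, 32 mm across, 58 mm high, loose. Origin: centre of its underside.
- tube_rack: Bystander: blue rack 105 x 210 mm (x, y) with blue-capped tubes, 100 mm high, loose. Origin: centre of its underside.
Things that resemble listed ones, but are neither listed nor needed, are in the scene too. What is shaped like the lid but yellow is not meant.

How it is judged:
On the way, in this order (a step that is already met when the one before it is completed fails the run):
1. the lid is lifted from the bench (height (world z) of lid above 0.03 m and contact force between the fingers and lid above 1 N), for 0.1 s.
2. its lugs are in the gaps and it is pushed down on the spring, not yet turned (value of joint press above 0.002 m and value of joint ring below 0.4 rad and horizontal distance between lid and mill below 0.005 m and z of lid in the frame of mill below 0.1375 m), for 0.04 s.
At the end, for the whole second after the job is handed in: Gripper still holding the lid (over 1 N), lid still: origin 127 to 137 mm up, within 5 mm of the mill axis, upright (0.08 rad), run ring pressed over 2 mm and turned over 1.3 rad, bar square to the gap line within 0.3 rad; cap, vial and rack within 30 mm of their starts (value of joint ring above 1.3 rad and value of joint press above 0.002 m and z of lid in the frame of mill between 0.127 and 0.137 m and horizontal distance between lid and mill below 0.005 m and angle between lid's own z axis and vertical below 0.08 rad and angle between the x axis of lid and the y axis of mill, either way round below 0.3 rad and contact force between the fingers and lid above 1 N and angular speed of lid below 0.2 rad/s and distance of each of storage_cap, vial, tube_rack from where it was at the start of the episode below 0.03 m); the arm keeps its last pose, push and grip.
It fails at once if a bystander is shoved or knocked over (distance of any of storage_cap, vial, tube_rack from where it was at the start of the episode above 0.03 m or angle between vial's own z axis and vertical above 0.8 rad).
It also fails if it takes over 38 s, if anything falls off the work surface, if the arm or the gripper's body presses on something with over 40 N, if the wrist force passes 120 N, or if a joint passes its speed limit or range.

## Working session

There is one attempt and no reset: what is moved stays moved. The work goes in short steps, Python scripts to look and compute and a tool call to move; the robot and the scene stay as the last step left them, time stands still between calls to the robot, and variables do not carry over. Pictures are saved under pics/ and viewed, and the job is handed in when it is done.

Besides the shell and the picture viewer there is one more tool, called after "Request:" as a command line: name --argument value ..., lists and objects as JSON in quotes. send_rows: Moves the arm, as the interface text tells. Its arguments: {"type":"object","properties":{"series":{"type":"array"},"gripper":{"type":"number"},"grip_force":{"type":"number"}},"required":["series"]}

```bash
mkdir -p pics; ls
python3 - <<'E'
from cell import sense,vision,r,models
import cv2
print({k:(v if not hasattr(v,'tolist') else v.tolist()) for k,v in sense().items()})
for n in("scene","side","wrist"):
    c=vision.camera(n);cv2.imwrite(f"pics/{n}0.png",c["image"][:,:,::-1])
    for t in("mill","lid","lid_bar","mill_mouth","storage_cap","vial","tube_rack"):
        try: print(n,t,[(round(d["score"],2),[round(float(x),3) for x in d["at"]]) for d in models.look_for(n,t)][:4])
        except Exception as e: print(n,t,e)
E
```

```text
pics
{'time': 0.0, 'joint_positions': [1.1962854506886442, 0.6001006291872242, -0.0025367274864840543, 1.6001435816330656, 0.001783450460101074, 0.9429029606464242, -0.07977245223051052], 'joint_velocities': [-0.001335692984960841, 0.0008977509959497612, 0.0004045890485560793, -0.0019009348467921388, 0.0004202808258217305, -0.0006657969943218273, 0.0007348335178722082], 'tau': [0.00033211285881407093, -76.507887840271, 1.496853455901146, -25.235418677330017, -0.05244354601018131, 0.016967214178293943, 0.00013089700587443076], 'eef_pos': [0.21261978541149007, -0.6927353081287718, 0.30187276522255135], 'ee_rot': [-0.0007548918580471232, 0.9889284926106849, 0.14839081540231455, -0.00018040309672816588], 'contact_force': [1.2438496470819338, 0.07286893864958766, 0.0847318280355361], 'ft_torque': [0.014446184179681498, -0.017074666264576262, -0.008558926204669099], 'width': 0.09293054411012226}
scene mill [(0.91, [0.554, -0.137, 0.108])]
scene lid [(0.92, [0.657, 0.086, 0.031]), (0.82, [0.474, 0.29, 0.031]), (0.59, [0.587, 0.373, 0.03])]
scene lid_bar [(0.91, [0.592, 0.379, 0.032]), (0.87
[... 264 characters left out ...]
(0.28, [0.554, -0.144, 0.109])]
scene tube_rack [(0.9, [0.568, -0.404, 0.075])]
side mill [(0.58, [0.495, -0.1, 0.103])]
side lid [(0.87, [0.561, 0.395, 0.035]), (0.8, [0.607, 0.247, 0.033]), (0.71, [0.451, 0.31, 0.033])]
side lid_bar [(0.83, [0.451, 0.314, 0.031]), (0.54, [0.542, -0.158, 0.135]), (0.53, [0.495, -0.105, 0.103])]
side mill_mouth [(0.61, [0.494, -0.098, 0.106])]
side storage_cap [(0.72, [0.464, 0.179, 0.014]), (0.69, [0.515, -0.369, 0.073]), (0.61, [0.496, -0.102, 0.102])]
side vial [(0.61, [0.705, 0.008, 0.036])]
side tube_rack [(0.64, [0.513, -0.367, 0.074])]
wrist mill []
wrist lid []
wrist lid_bar []
wrist mill_mouth []
wrist storage_cap []
wrist vial []
wrist tube_rack []
```

View pics/scene0.png

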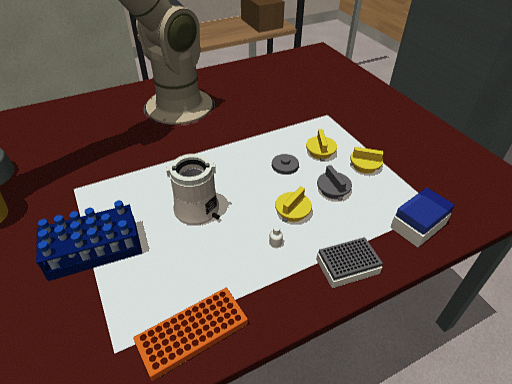

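View pics/side0.png

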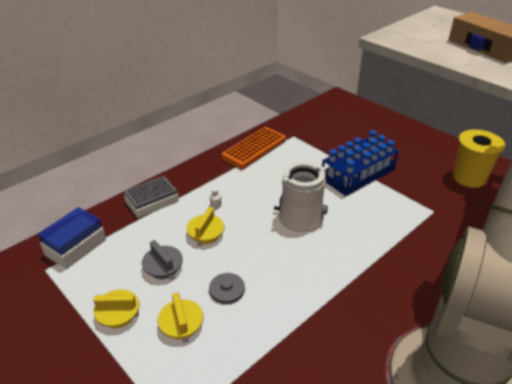

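View pics/wrist0.png

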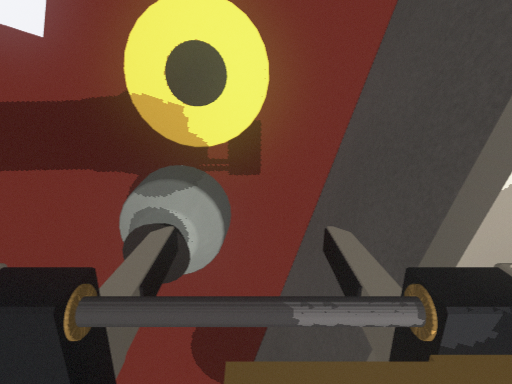

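Run:
```python
from cell import sense,vision,r,models
import pickle,numpy as np
print(sense()['time'])
C={n:{**vision.camera(n)} for n in("scene","side","wrist")}
pickle.dump(C,open('cams.pkl','wb'))
for n in C:
    c=C[n];print(n,[c[k] for k in('fx','fy','cx','cy')]);print(np.round(c.get('camera_from_world',c.get('T_tool_cam')),3))
    if n!='wrist':
        M=c['camera_from_world'];print(-M[:3,:3].T@M[:3,3])
```

```text
1.2
scene [389.58157419380444, 389.58157419380444, 258.54948954187716, 187.18949992472224]
[[ 0.46   0.888  0.013 -0.29 ]
 [ 0.611 -0.306 -0.73  -0.297]
 [-0.644  0.343 -0.684  1.42 ]
 [ 0.     0.     0.     1.   ]]
[ 1.22964925 -0.32134827  0.75746818]
side [487.08219071732043, 487.08219071732043, 252.41937966134333, 190.62507264510825]
[[-0.68  -0.733 -0.007  0.386]
 [-0.455  0.43  -0.78   0.363]
 [ 0.575 -0.527 -0.625  0.932]
 [ 0.     0.     0.     1.   ]]
[-0.10865442  0.61860078  0.86921476]
wrist [288.5621099669069, 288.5621099669069, 250.09486421503416, 191.56980336982025]
[[ 0.    -0.955 -0.298  0.083]
 [ 1.     0.     0.    -0.001]
 [-0.    -0.298  0.955 -0.082]
 [ 0.     0.     0.     1.   ]]
```

The grey lid is at scene (334,183) / side (162,261), with yellow decoys around it. The mill is at scene (193,185) / side (303,195). I'll zoom in on both.

Run:
```python
import pickle,cv2,numpy as np
C=pickle.load(open('cams.pkl','rb'))
def crop(n,x,y,w,h): 
    i=C[n]['image'][y:y+h,x:x+w,::-1]; return cv2.resize(i,(400,300),interpolation=cv2.INTER_CUBIC)
a=np.vstack([np.hstack([crop('scene',155,140,80,60),crop('side',262,150,80,60)]),np.hstack([crop('scene',294,155,80,60),crop('side',122,230,80,60)])])
cv2.imwrite('pics/crop1.png',a)
```

```text
(no output)
```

View pics/crop1.png

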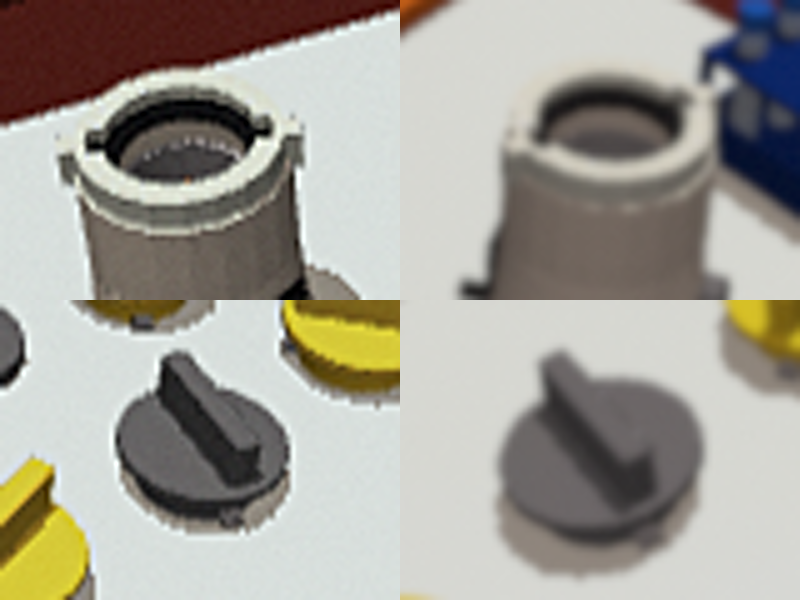

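```bash
cat > h.py <<'E'
import numpy as np,pickle,cv2
def P(c):
    K=np.array([[c['fx'],0,c['cx']],[0,c['fy'],c['cy']],[0,0,1]]);return K@c['camera_from_world'][:3]
def tri(c1,p1,c2,p2):
    X=cv2.triangulatePoints(P(c1),P(c2),np.array(p1,float).reshape(2,1),np.array(p2,float).reshape(2,1));return (X[:3]/X[3]).ravel()
def ray(c,p,z):
    M=c['camera_from_world'];R=M[:3,:3];o=-R.T@M[:3,3]
    d=R.T@np.array([(p[0]-c['cx'])/c['fx'],(p[1]-c['cy'])/c['fy'],1]);return o+d*(z-o[2])/d[2]
def wristcam(c,s):
    # add camera_from_world to wrist cam, from state s
    from scipy.spatial.transform import Rotation as Ro
    T=np.eye(4);q=np.array(s['ee_rot']);T[:3,:3]=Ro.from_quat(q[[1,2,3,0]]).as_matrix();T[:3,3]=s['eef_pos']
    c=dict(c);c['camera_from_world']=np.linalg.inv(T@c['T_tool_cam']);return c
E
python3 - <<'E'
from h import *
np.set_printoptions(precision=4,suppress=True)
C=pickle.load(open('cams.pkl','rb'));a,b=C['scene'],C['side']
for nm,p,q,z in[("barA",(329.4,166),(153.2,241),.062),("barB",(342.8,184.4),(170.2,261.4),.062),("gapL",(174,168),(289,178.6),.15),("gapR",(207.6,165.4),(317,169.4),.15)]:
    print(nm,tri(a,p,b,q),ray(a,p,z),ray(b,q,z))
print("swapped",tri(a,(174,168),b,(317,169.4)),tri(a,(207.6,165.4),b,(289,178.6)))
E
```

```text
barA [0.6203 0.2401 0.0892] [0.5861 0.2438 0.062 ] [0.655  0.2364 0.062 ]
barB [0.6203 0.2392 0.0228] [0.6646 0.2318 0.062 ] [0.5741 0.2452 0.062 ]
gapL [ 0.5336 -0.1322  0.1371] [ 0.5067 -0.1667  0.15  ] [ 0.5257 -0.0843  0.15  ]
gapR [ 0.5042 -0.1218  0.1592] [ 0.5336 -0.0911  0.15  ] [ 0.504  -0.1623  0.15  ]
swapped [ 0.5056 -0.1654  0.148 ] [ 0.5294 -0.089   0.1457]
```

Request:
send_rows --series '[[[28.7, 50.9, 3, 0, 0, 0.977], [28.7, 50.9, 3, 0, 0, 0.977], [28.7, 50.9, 3, 0, 0, 0.977], [28.7, 50.9, 3, 0, 0, 0.977], [28.7, 50.9, 3, 0, 0, 0.977], [28.7, 50.9, 3, 0, 0, 0.977], [28.7, 50.9, 3, 0, 0, 0.977], [28.7, 50.9, 3, 0, 0, 0.977], [28.7, 50.9, 3, 0, 0, 0.977], [28.7, 50.9, 3, 0, 0, 0.977], [28.7, 50.9, 3, 0, 0, 0.977], [28.7, 50.9, 3, 0, 0, 0.977]]]'

```text
time: 2.85
eef_pos: [0.4991, -0.1853, 0.3326]
ee_rot: [0.0, 0.804, 0.595, -0.0]
contact_force: [-0.1, -0.7, -0.3]
width: 0.0927
```

```bash
cat > snap.py <<'E'
import sys
from cell import sense,vision
from h import *
s=sense();c=wristcam(vision.camera('wrist'),s);k=sys.argv[1]
pickle.dump((c,s),open(f'w{k}.pkl','wb'));cv2.imwrite(f'pics/w{k}.png',c['image'][:,:,::-1])
print(s['time'],np.round(s['eef_pos'],4),np.round(s['ee_rot'],4),np.round(s['joint_positions'],2),np.round(s['contact_force'],2),s['width'],np.abs(s['joint_velocities']).max())
E
python3 snap.py 1
```

```text
2.85 [ 0.4991 -0.1853  0.3326] [ 1.000e-04  8.040e-01  5.946e-01 -4.000e-04] [ 0.52  0.35 -0.36  1.99  0.17  0.83 -0.23] [-0.05 -0.68 -0.31] 0.09270107528372183 0.014256525072890873
```

View pics/w1.png

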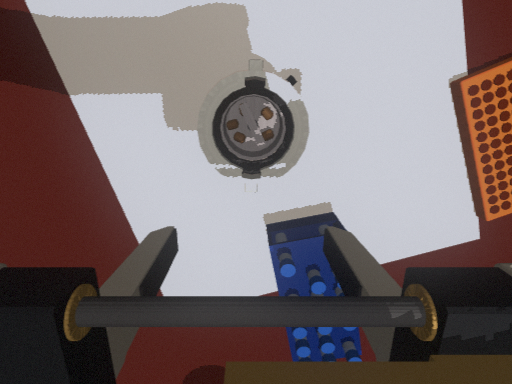

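Run:
```python
from h import *
c,s=pickle.load(open('w1.pkl','rb'))
i=c['image'][60:200,180:330,::-1];cv2.imwrite('pics/w1c.png',cv2.resize(i,None,fx=4,fy=4,interpolation=cv2.INTER_CUBIC))
```

```text
(no output)
```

View pics/w1c.png

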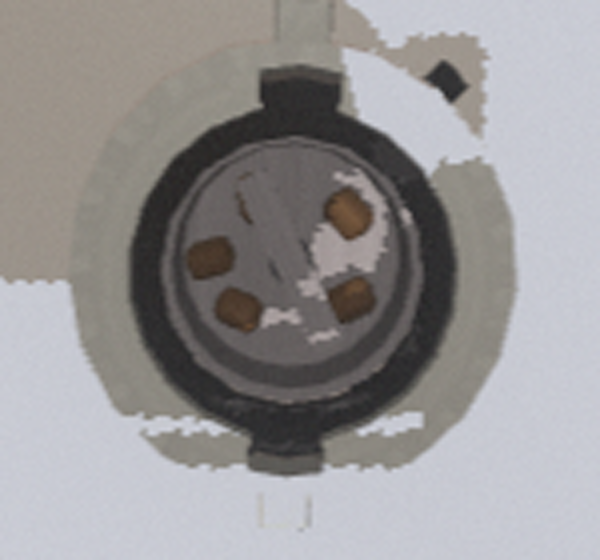

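Run:
```python
from h import *
np.set_printoptions(precision=4,suppress=True)
c,s=pickle.load(open('w1.pkl','rb'))
f=lambda x,y:(180+(x+.5)/4-.5,60+(y+.5)/4-.5)
R=lambda x,y:ray(c,f(x,y),.15)[:2]
t,b=R(300.5,67),R(287,473);l,r_=R(130,268),R(457,268)
print(t,b,np.linalg.norm(t-b),(t+b)/2,np.degrees(np.arctan2(*(t-b)[::-1])))
print(l,r_,np.linalg.norm(l-r_),(l+r_)/2)
# circle fit on dark boundary
pts=[R(*p) for p in[(130,268),(457,268),(150,190),(190,140),(225,118),(170,370),(215,412),(390,395),(430,345),(445,190),(400,135)]]
A=np.array([[2*x,2*y,1] for x,y in pts]);q=np.linalg.lstsq(A,[x*x+y*y for x,y in pts],rcond=None)[0]
rr=np.sqrt(q[2]+q[0]**2+q[1]**2);print('circ',q[:2],rr,[round(np.hypot(*(p-q[:2]))-rr,4) for p in pts])
```

```text
[ 0.5328 -0.0867] [ 0.504  -0.1714] 0.08948364088125486 [ 0.5184 -0.1291] 71.21237833331755
[ 0.4842 -0.1157] [ 0.5543 -0.1372] 0.07331517216894155 [ 0.5192 -0.1265]
circ [ 0.5192 -0.1271] 0.036349948991561444 [np.float64(0.0005), np.float64(0.0001), np.float64(-0.0001), np.float64(-0.0004), np.float64(-0.0007), np.float64(-0.0001), np.float64(0.0007), np.float64(-0.0004), np.float64(-0.0011), np.float64(0.001), np.float64(0.0004)]
```

Request:
send_rows --series '[[[8, 5, 0, 0, 0, 0.87], [8, 5, 0, 0, 0, 0.87], [8, 5, 0, 0, 0, 0.87], [8, 5, 0, 0, 0, 0.87], [8, 5, 0, 0, 0, 0.87], [8, 5, 0, 0, 0, 1.74], [8, 5, 0, 0, 0, 1.74], [8, 5, 0, 0, 0, 1.74], [8, 5, 0, 0, 0, 1.74], [8, 5, 0, 0, 0, 1.74], [8, 5, 0, 0, 0, 1.74], [8, 5, 0, 0, 0, 1.74]]]'

```text
time: 4.4
eef_pos: [0.5794, -0.1351, 0.3326]
ee_rot: [-0.0, 0.065, 0.998, -0.0]
contact_force: [-0.6, 0.2, -0.2]
width: 0.0936
```

```bash
python3 snap.py 2
python3 - <<'E'
from h import *
c,s=pickle.load(open('w2.pkl','rb'))
p=P(c)@np.array([.519,-.1275,.15,1]);p=p[:2]/p[2];print(p)
x,y=int(p[0])-75,max(0,int(p[1])-70);print(x,y)
i=c['image'][y:y+140,x:x+150,::-1];cv2.imwrite('pics/w2c.png',cv2.resize(i,None,fx=4,fy=4,interpolation=cv2.INTER_CUBIC))
E
```

```text
4.4 [ 0.5794 -0.1351  0.3326] [-1.000e-04  6.540e-02  9.979e-01 -1.000e-04] [ 0.69  0.52 -0.82  1.84  0.45  0.98  1.12] [-0.57  0.17 -0.21] 0.09357264906301466 0.010394978585270144
[249.30377486 128.36791263]
174 58
```

View pics/w2c.png

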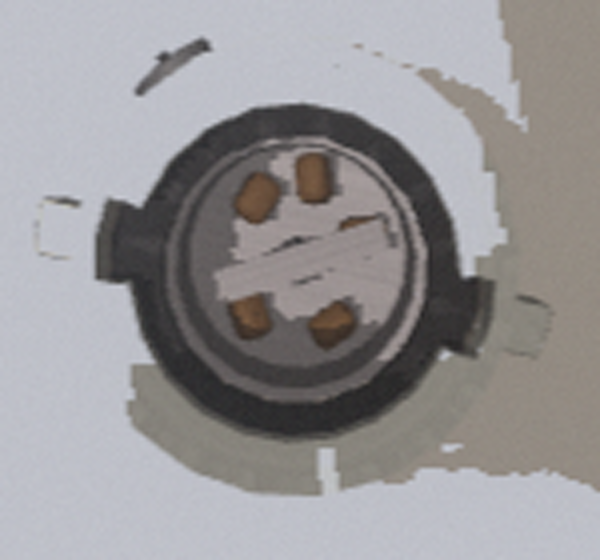

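Run:
```python
from h import *
np.set_printoptions(precision=4,suppress=True)
def circ(pts):
    A=np.array([[2*x,2*y,1] for x,y in pts]);q=np.linalg.lstsq(A,[x*x+y*y for x,y in pts],rcond=None)[0]
    return q[:2],np.sqrt(q[2]+q[0]**2+q[1]**2)
c,s=pickle.load(open('w2.pkl','rb'));c1,s1=pickle.load(open('w1.pkl','rb'))
g=lambda x,y:(174+(x+.5)/4-.5,58+(y+.5)/4-.5)
f=lambda x,y:(180+(x+.5)/4-.5,60+(y+.5)/4-.5)
R=lambda x,y:ray(c,g(x,y),.15)[:2]
a,b=R(487,319),R(102,240);print(a,b,np.linalg.norm(a-b),(a+b)/2,np.degrees(np.arctan2(*(b-a)[::-1])))
print(circ([R(*p) for p in[(297,103),(297,440),(225,120),(170,160),(143,210),(140,315),(165,365),(215,415),(380,420),(430,370),(445,190),(400,130),(459,245)]]))
print('tri', tri(c1,f(300.5,67),c,g(102,240)),tri(c1,f(287,473),c,g(487,319)),tri(c1,f(300.5,67),c,g(487,319)),tri(c1,f(287,473),c,g(102,240)))
```

```text
[ 0.5324 -0.0871] [ 0.5039 -0.1705] 0.08810160255099574 [ 0.5181 -0.1288] -108.87121408822503
(array([ 0.5176, -0.1282]), np.float64(0.03707099522863228))
tri [ 0.5059 -0.1093  0.5034] [ 0.5115 -0.1177  0.3478] [ 0.533  -0.0864  0.1452] [ 0.504  -0.1702  0.1535]
```

Request:
send_rows --series '[[[10, 36.6, -8, 0, 0, 0], [10, 36.6, -8, 0, 0, 0], [10, 36.6, -8, 0, 0, 0], [10, 36.6, -8, 0, 0, 0], [10, 36.6, -8, 0, 0, 0], [10, 36.6, -8, 0, 0, 0], [10, 36.6, -8, 0, 0, 0], [10, 36.6, -8, 0, 0, 0]]]'

```text
time: 5.45
eef_pos: [0.6794, 0.2326, 0.2523]
ee_rot: [-0.0, 0.063, 0.998, -0.0]
contact_force: [0.1, -0.5, 0.1]
width: 0.0927
```

```bash
python3 snap.py 3
```

```text
5.45 [0.6794 0.2326 0.2523] [-3.00e-04  6.30e-02  9.98e-01 -2.00e-04] [ 0.01  0.74 -0.71  1.63  0.55  0.99  0.56] [ 0.07 -0.47  0.08] 0.09274377916069758 0.04574793129021428
```

View pics/w3.png

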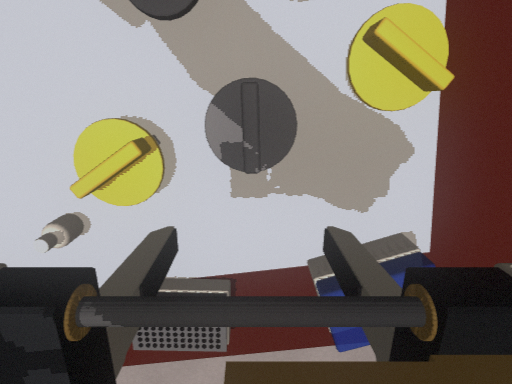

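Run:
```python
from h import *
c,s=pickle.load(open('w3.pkl','rb'))
i=c['image'][70:180,195:305,::-1].astype(float);i=np.clip(i*2.2,0,255).astype('uint8');cv2.imwrite('pics/w3c.png',cv2.resize(i,None,fx=5,fy=5,interpolation=cv2.INTER_CUBIC))
```

```text
(no output)
```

View pics/w3c.png

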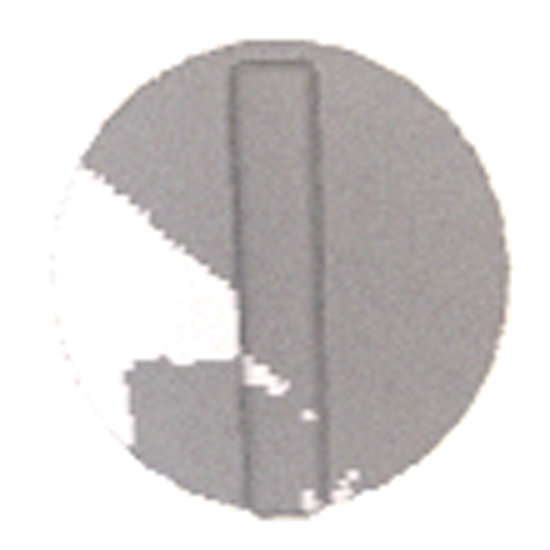

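Run:
```python
from h import *
np.set_printoptions(precision=4,suppress=True)
c,s=pickle.load(open('w3.pkl','rb'));S=pickle.load(open('cams.pkl','rb'))
f=lambda x,y:(195+(x+.5)/5-.5,70+(y+.5)/5-.5)
R=lambda x,y,z:ray(c,f(x,y),z)[:2]
a,b=R(276,64,.062),R(287,515,.062);print(a,b,np.linalg.norm(a-b),(a+b)/2,np.degrees(np.arctan2(*(a-b)[::-1])))
print(np.linalg.norm(R(232,100,.062)-R(321,100,.062)))
pts=[R(*p,.031) for p in[(52,270),(509,270),(280,41),(80,165),(120,115),(430,110),(490,200),(495,340),(440,440),(200,500),(130,440)]]
A=np.array([[2*x,2*y,1] for x,y in pts]);q=np.linalg.lstsq(A,[x*x+y*y for x,y in pts],rcond=None)[0]
print(q[:2],np.sqrt(q[2]+q[0]**2+q[1]**2))
# bar-end heights vs scene / side views
for n,pp in(('scene',[(329.4,166),(342.8,184.4)]),('side',[(170.2,261.4),(153.2,241)])):
    for p in pp: print(n,[tri(c,f(*e),S[n],p) for e in((276,64),(287,515))])
```

```text
[0.5801 0.2453] [0.6616 0.2371] 0.08186332022561311 [0.6208 0.2412] 174.2591728501759
0.015835392005341026
[0.6212 0.2407] 0.04649202772391428
scene [array([0.5811, 0.2468, 0.0574]), array([0.6355, 0.2181, 0.1084])]
scene [array([ 0.5995,  0.2701, -0.0009]), array([0.6616, 0.2358, 0.0579])]
side [array([0.5789, 0.2434, 0.0567]), array([ 0.666 ,  0.2078, -0.0371])]
side [array([0.5911, 0.2616, 0.1268]), array([0.6613, 0.2344, 0.056 ])]
```

Request:
send_rows --series '[[[-5.85, 0.87, -4, 0, 0, 0.025], [-5.85, 0.87, -4, 0, 0, 0.025], [-5.85, 0.87, -8, 0, 0, 0.025], [-5.85, 0.87, -11, 0, 0, 0.025], [-5.85, 0.87, -13.2, 0, 0, 0.025], [-5.85, 0.87, -13.2, 0, 0, 0.025], [-5.85, 0.87, -13.2, 0, 0, 0.025]]]'

```text
time: 6.38
eef_pos: [0.6219, 0.2406, 0.1218]
ee_rot: [0.001, 0.051, 0.999, 0.0]
contact_force: [-0.5, 0.2, -0.2]
width: 0.0931
```

Request:
send_rows --series '[[[0, 0, 0, 0, 0, 0], [0, 0, 0, 0, 0, 0], [0, 0, 0, 0, 0, 0], [0, 0, 0, 0, 0, 0], [0, 0, 0, 0, 0, 0], [0, 0, 0, 0, 0, 0]]]' --gripper -1 --grip_force 50

```text
time: 7.12
eef_pos: [0.6212, 0.2406, 0.1207]
ee_rot: [0.0, 0.051, 0.999, -0.0]
contact_force: [0.3, 0.1, -0.0]
width: 0.0377
```

```bash
python3 snap.py 4
```

```text
7.125 [0.6212 0.2406 0.1207] [ 0.      0.0508  0.9987 -0.    ] [-0.08  0.83 -0.61  1.84  0.7   0.71  0.38] [ 0.26  0.11 -0.04] 0.03774206793849326 0.0009653874972642489
```

View pics/w4.png

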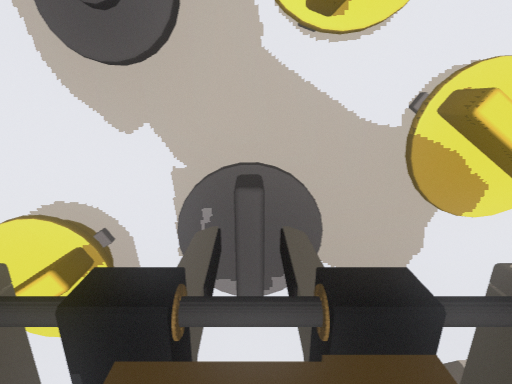

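Still closing (38 mm). I'll keep waiting.

Request:
send_rows --series '[[[0, 0, 0, 0, 0, 0], [0, 0, 0, 0, 0, 0], [0, 0, 0, 0, 0, 0], [0, 0, 0, 0, 0, 0], [0, 0, 0, 0, 0, 0]]]'

```text
time: 7.8
eef_pos: [0.6212, 0.2406, 0.1207]
ee_rot: [-0.0, 0.051, 0.999, -0.0]
contact_force: [-0.4, 0.4, -1.4]
width: 0.0159
```

Request:
send_rows --series '[[[0, 0, 3, 0, 0, 0], [0, 0, 8, 0, 0, 0], [0, 0, 14, 0, 0, 0], [0, 0, 20, 0, 0, 0], [0, 0, 21, 0, 0, 0], [0, 0, 21, 0, 0, 0], [0, 0, 21, 0, 0, 0]]]'

```text
time: 8.68
eef_pos: [0.6207, 0.2399, 0.3286]
ee_rot: [-0.001, 0.051, 0.999, -0.001]
contact_force: [-0.5, 0.0, -2.1]
width: 0.0154
```

```bash
python3 snap.py 5
```

```text
8.675 [0.6207 0.2399 0.3286] [-1.300e-03  5.080e-02  9.987e-01 -8.000e-04] [ 0.03  0.61 -0.78  1.68  0.48  1.05  0.57] [-0.52  0.02 -2.13] 0.015355653753742576 0.007958229154572307
```

View pics/w5.png

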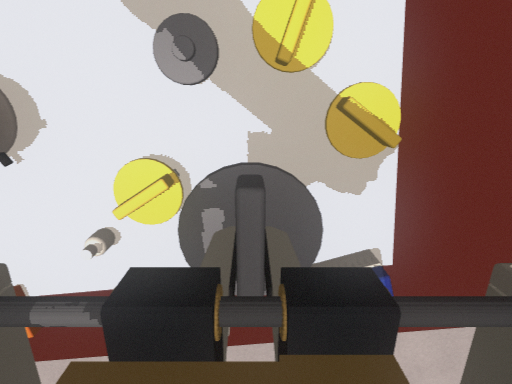

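Run:
```python
from h import *
np.set_printoptions(precision=4,suppress=True)
for k in (4,5):
    c,s=pickle.load(open(f'w{k}.pkl','rb'))
    i=c['image'][155:245,175:330,::-1].astype(float);i=np.clip(i*2,0,255).astype('uint8');cv2.imwrite(f'pics/w{k}c.png',cv2.resize(i,None,fx=5,fy=5,interpolation=cv2.INTER_CUBIC))
    # predicted pixel of points for lid centred on tool, TCP 0.1205 above underside
    T=np.linalg.inv(c['T_tool_cam'])
    for x,y,h in[(42,8,62),(42,-8,62),(42,0,31),(48,0,31),(48,0,23),(0,48,31),(0,-48,31)]:
        p=T@np.array([x/1e3,y/1e3,.1207-h/1e3,1]);print(k,(x,y,h),c['fx']*p[0]/p[2]+c['cx'],c['fy']*p[1]/p[2]+c['cy'])
```

```text
4 (42, 8, 62) 264.9640344628502 188.44779818711882
4 (42, -8, 62) 233.5127807413254 188.44400657985966
4 (42, 0, 31) 249.3780956702578 173.7291760576744
4 (48, 0, 31) 249.37217837731384 164.08493305323435
4 (48, 0, 23) 249.40145018086446 161.42878748331384
4 (0, 48, 31) 322.7052092571365 236.09410448673577
4 (0, -48, 31) 176.12303945642924 236.0793339518304
5 (42, 8, 62) 264.96410502082836 188.44807359525146
5 (42, -8, 62) 233.51254781827316 188.44434111758267
5 (42, 0, 31) 249.37804453898016 173.72929873161843
5 (48, 0, 31) 249.37210622176562 164.08497912476543
5 (48, 0, 23) 249.40138526609329 161.42880763623793
5 (0, 48, 31) 322.7058573233786 236.0945530595863
5 (0, -48, 31) 176.1225951307285 236.08003592085794
```

View pics/w5c.png

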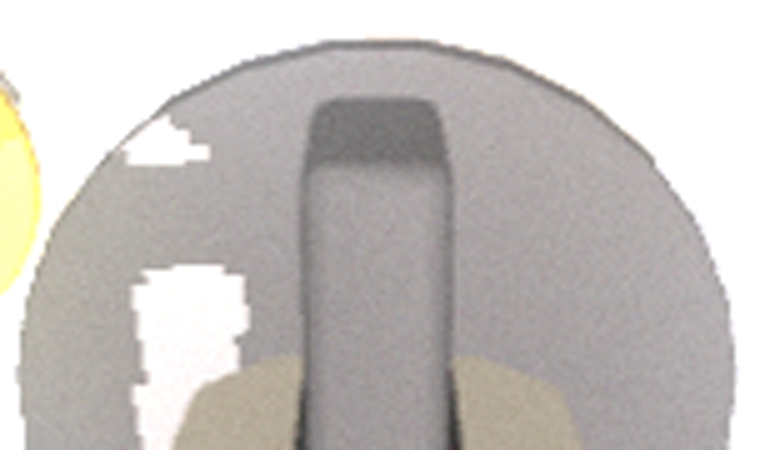

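Request:
send_rows --series '[[[-5, -18, 0, 0, 0, -0.9], [-5, -18, 0, 0, 0, -0.9], [-5, -18, 0, 0, 0, -0.9], [-5, -18, 0, 0, 0, -0.9], [-5, -18, 0, 0, 0, -0.9], [-10.3, -36.9, 0, 0, 0, -1.797], [-10.3, -36.9, 0, 0, 0, -1.797], [-10.3, -36.9, 0, 0, 0, -1.797], [-10.3, -36.9, 0, 0, 0, -1.797], [-10.3, -36.9, 0, 0, 0, -1.797], [-10.3, -36.9, 0, 0, 0, -1.797], [-10.3, -36.9, 0, 0, 0, -1.797]]]'

```text
time: 10.22
eef_pos: [0.5181, -0.128, 0.33]
ee_rot: [-0.0, 0.812, 0.584, -0.0]
contact_force: [-0.2, -0.1, -2.5]
width: 0.0157
```

```bash
python3 snap.py 6
python3 - <<'E'
from cell import vision
from h import *
o=[]
for n,x,y in(('scene',140,100),('side',250,110)):
    i=vision.camera(n)['image'];o.append(cv2.resize(i[y:y+100,x:x+100,::-1],(400,400),interpolation=cv2.INTER_CUBIC))
cv2.imwrite('pics/s6.png',np.hstack(o))
E
```

```text
10.225 [ 0.5181 -0.128   0.33  ] [-5.000e-04  8.119e-01  5.838e-01 -4.000e-04] [ 0.39  0.36 -0.34  1.99  0.16  0.82 -0.36] [-0.19 -0.14 -2.51] 0.015668642736516986 0.008459943612198194
```

View pics/s6.png

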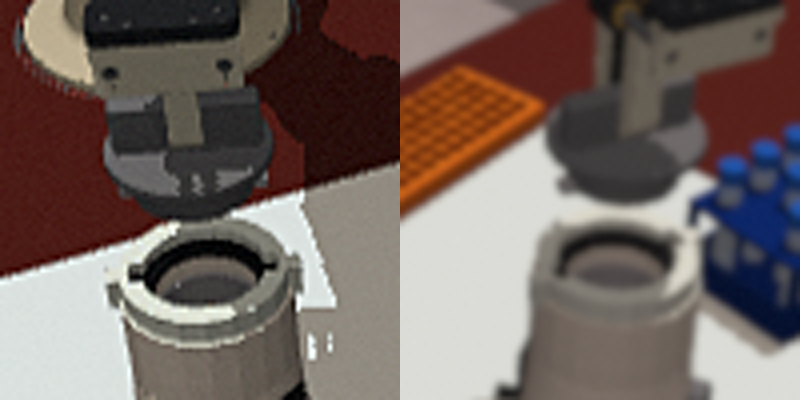

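View pics/w6.png

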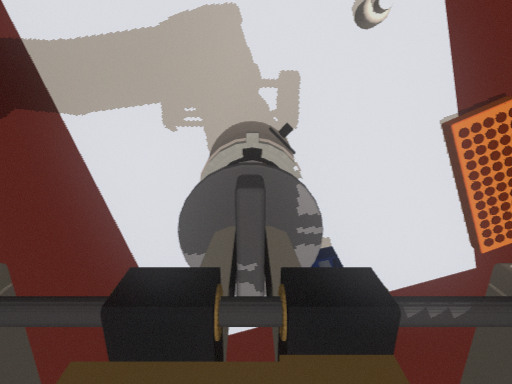

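Request:
send_rows --series '[[[0, -0.05, -3, 0, 0, 0], [0, -0.05, -5, 0, 0, 0], [0, -0.05, -5.6, 0, 0, 0], [0, -0.05, -6.0, 0, 0, 0], [0, -0.05, -6.3, 0, 0, 0], [0, -0.05, -6.6, 0, 0, 0], [0, -0.05, -6.6, 0, 0, 0]]]' --grip_force 60

```text
time: 11.25
eef_pos: [0.5182, -0.1289, 0.2648]
ee_rot: [0.0, 0.813, 0.582, 0.0]
contact_force: [0.4, 0.1, -2.1]
width: 0.0161
```

```bash
python3 snap.py 7
python3 - <<'E'
from cell import vision,sense
from h import *
o=[]
for n,x,y in(('scene',140,110),('side',250,120)):
    i=vision.camera(n)['image'];o.append(cv2.resize(i[y:y+100,x:x+100,::-1],(400,400),interpolation=cv2.INTER_CUBIC))
cv2.imwrite('pics/s7.png',np.hstack(o));print(sense()['ft_torque'])
E
```

```text
11.25 [ 0.5182 -0.1289  0.2648] [1.000e-04 8.131e-01 5.822e-01 0.000e+00] [ 0.36  0.44 -0.31  2.06  0.21  0.67 -0.41] [ 0.44  0.08 -2.11] 0.016090133478479436 0.004613155018631722
[ 0.01781439 -0.065179   -0.03259817]
```

View pics/s7.png

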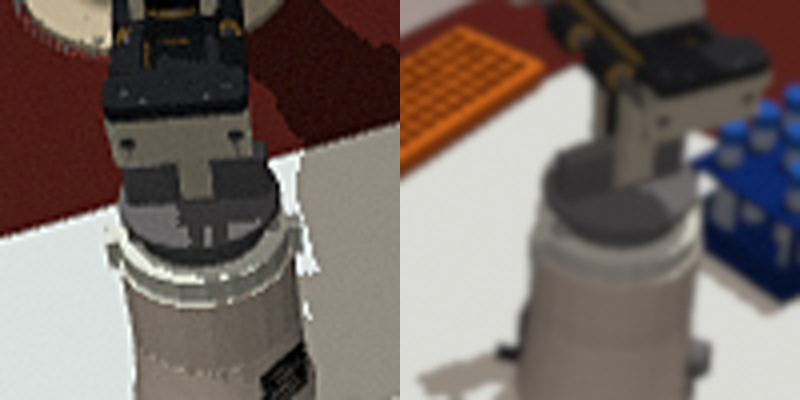

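Request:
send_rows --series '[[[0, 0, -0.5, 0, 0, 0], [0, 0, -0.8, 0, 0, 0], [0, 0, -1.0, 0, 0, 0], [0, 0, -1.2, 0, 0, 0], [0, 0, -1.3, 0, 0, 0], [0, 0, -1.3, 0, 0, 0]]]'

```text
time: 12.15
eef_pos: [0.5183, -0.1289, 0.2518]
ee_rot: [0.0, 0.813, 0.582, 0.0]
contact_force: [-0.3, -1.3, 4.0]
width: 0.0161
```

```bash
python3 snap.py 8; python3 -c "
from cell import sense
print(sense()['ft_torque'])"
```

```text
12.15 [ 0.5183 -0.1289  0.2518] [1.000e-04 8.131e-01 5.822e-01 1.000e-04] [ 0.36  0.46 -0.3   2.07  0.22  0.64 -0.42] [-0.26 -1.32  3.99] 0.016145922146335753 0.0033700024185333555
[-0.13697222  0.12085056  0.0111543 ]
```

Request:
send_rows --series '[[[0, 0, -0.1, 0, 0, 0], [0, 0, -0.2, 0, 0, 0], [0, 0, -0.2, 0, 0, 0], [0, 0, -0.2, 0, 0, 0]]]'

```text
time: 12.7
eef_pos: [0.5184, -0.1289, 0.2504]
ee_rot: [0.0, 0.813, 0.582, 0.0]
contact_force: [-2.8, -1.0, 12.2]
width: 0.0157
```

```bash
python3 snap.py 9
```

```text
12.7 [ 0.5184 -0.1289  0.2504] [4.000e-04 8.131e-01 5.822e-01 2.000e-04] [ 0.36  0.46 -0.3   2.07  0.22  0.64 -0.43] [-2.75 -1.   12.15] 0.01567116230225445 0.0014727218149427122
```

View pics/w9.png

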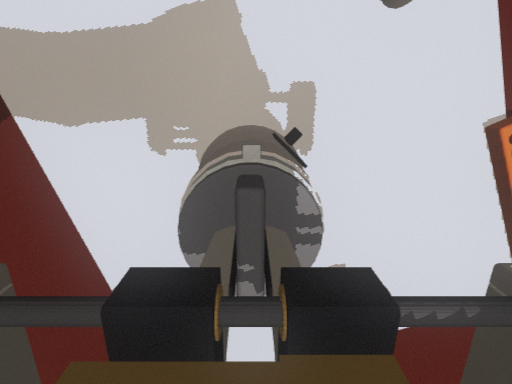

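Request:
send_rows --series '[[[0, 0, 0.08, 0, 0, 0], [0, 0, 0.08, 0, 0, -0.12], [0, 0, 0.08, 0, 0, -0.24], [0, 0, 0.08, 0, 0, -0.36], [0, 0, 0.08, 0, 0, -0.48], [0, 0, 0.08, 0, 0, -0.6], [0, 0, 0.08, 0, 0, -0.72], [0, 0, 0.08, 0, 0, -0.72]]]'

```text
time: 13.75
eef_pos: [0.5187, -0.1288, 0.2508]
ee_rot: [0.0, 0.966, 0.258, 0.001]
contact_force: [0.3, -1.5, 5.8]
width: 0.0156
```

```bash
python3 snap.py 10;python3 -c "
from cell import sense
print(sense()['ft_torque'])"
```

```text
13.75 [ 0.5187 -0.1288  0.2508] [4.000e-04 9.662e-01 2.578e-01 5.000e-04] [ 0.21  0.44 -0.1   2.08  0.07  0.62 -0.99] [ 0.26 -1.55  5.81] 0.01558983091325746 0.03570264075030242
[-0.14424019 -0.00525236  0.07704192]
```

View pics/w10.png

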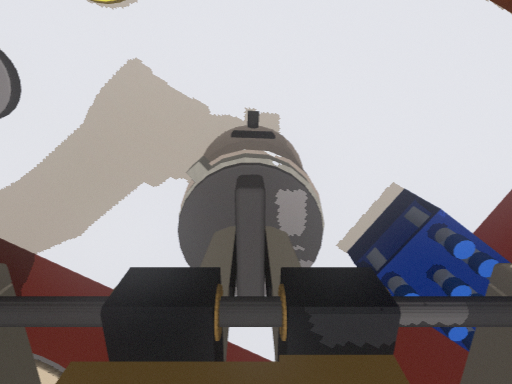

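Request:
send_rows --series '[[[0, 0, 0, 0, 0, -0.12], [0, 0, 0, 0, 0, -0.24], [0, 0, 0, 0, 0, -0.36], [0, 0, 0, 0, 0, -0.48], [0, 0, 0, 0, 0, -0.6], [0, 0, 0, 0, 0, -0.7], [0, 0, 0, 0, 0, -0.75], [0, 0, 0, 0, 0, -0.75], [0, 0, 0, 0, 0, -0.75]]]'

```text
time: 14.92
eef_pos: [0.5189, -0.1293, 0.2509]
ee_rot: [0.0, 0.994, -0.113, 0.001]
contact_force: [1.1, -1.8, 5.6]
width: 0.0157
```

```bash
python3 snap.py 11;python3 -c "
from cell import sense
print(sense()['ft_torque'])"
```

```text
14.925 [ 0.5189 -0.1293  0.2509] [ 3.000e-04  9.936e-01 -1.132e-01  9.000e-04] [ 0.05  0.45  0.12  2.09 -0.09  0.61 -1.56] [ 1.14 -1.85  5.62] 0.015682350966648887 0.00280061828374237
[-0.34213705 -0.03797395  0.155441  ]
```

View pics/w11.png

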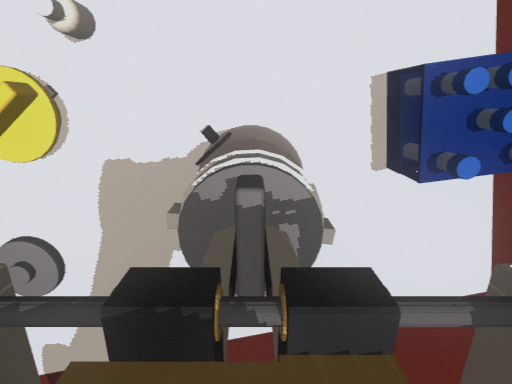

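Request:
send_rows --series '[[[0, 0, -0.03, 0, 0, -0.04], [0, 0, -0.03, 0, 0, -0.04], [0, 0, -0.03, 0, 0, -0.04], [0, 0, -0.03, 0, 0, -0.04]]]'

```text
time: 15.48
eef_pos: [0.5189, -0.1294, 0.2506]
ee_rot: [0.0, 0.991, -0.133, 0.001]
contact_force: [1.3, -1.3, 5.2]
width: 0.0156
```

```bash
python3 snap.py 12;python3 - <<'E'
from cell import vision,sense
from h import *
o=[]
for n,x,y in(('scene',140,110),('side',250,120)):
    i=vision.camera(n)['image'];o.append(cv2.resize(i[y:y+100,x:x+100,::-1],(400,400),interpolation=cv2.INTER_CUBIC))
cv2.imwrite('pics/s12.png',np.hstack(o));print(sense()['ft_torque'])
c,s=pickle.load(open('w12.pkl','rb'));q=s['ee_rot'];print(np.degrees(2*np.arctan2(q[2],q[1])))
E
```

```text
15.475 [ 0.5189 -0.1294  0.2506] [ 3.000e-04  9.911e-01 -1.330e-01  9.000e-04] [ 0.04  0.45  0.13  2.09 -0.1   0.61 -1.59] [ 1.25 -1.27  5.18] 0.015583122350797807 0.001332089442044654
[-0.40939138 -0.01447018  0.17476518]
-15.290820628003825
```

View pics/s12.png

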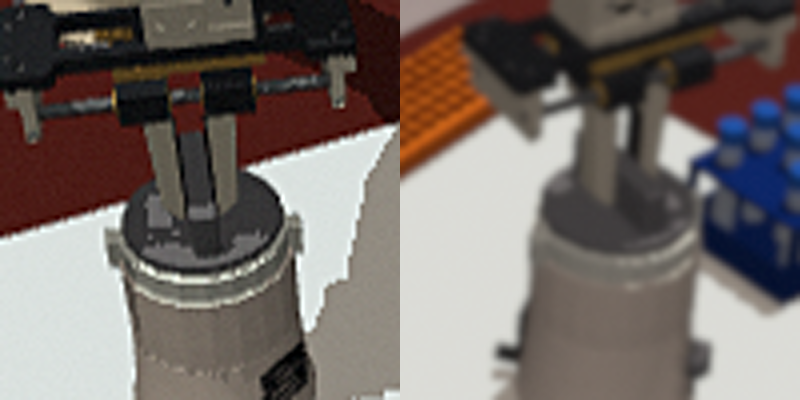

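View pics/w12.png

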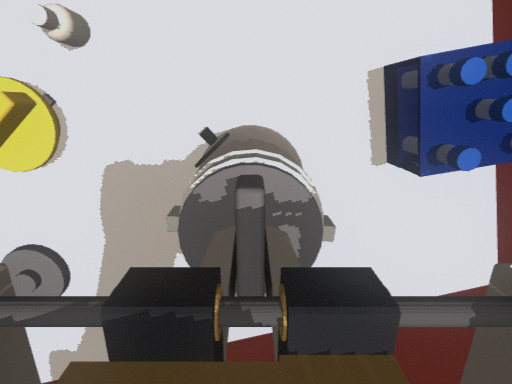

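Request:
send_rows --series '[[[0, 0, 0, 0, 0, 0], [0, 0, 0, 0, 0, 0], [0, 0, 0, 0, 0, 0], [0, 0, 0, 0, 0, 0]]]'

```text
time: 16.12
eef_pos: [0.5189, -0.1294, 0.2506]
ee_rot: [0.0, 0.991, -0.133, 0.001]
contact_force: [1.2, -1.6, 5.8]
width: 0.0155
```

Run:
```python
from cell import sense,r
s=sense();print(s['time'],s['eef_pos'],s['ee_rot'],s['contact_force'],s['ft_torque'],s['width'])
print(r.finish_job())
```

```text
16.125 [ 0.51889248 -0.12937479  0.25058716] [ 3.05903549e-04  9.91107085e-01 -1.33063291e-01  9.01916147e-04] [ 1.23687508 -1.55855914  5.75889425] [-0.42175815 -0.07757526  0.16916035] 0.015494783851481847
the job is handed in; nothing more can be done
None
```

The lid is fitted and I handed the job in at 16.1 s, with the gripper still holding the lid pushed down and turned. The hand-in gives no verdict, and I had no direct reading of the press or ring joints, so the figures below are inferred from arm position and force.

**What I did:** I found the grey lid and the mill's gaps in the camera views, gripped the lid's bar, and lowered it through the gaps with almost no contact force. I pushed it down until it bottomed out at about 14 N, eased off 0.8 mm, and turned it clockwise in two steps, then slightly further.

**Last checks:**

| Check | Reading | Needed |
|---|---|---|
| Height of lid underside | about 130 mm | 127 to 137 mm |
| Distance from measured mill axis | about 1 mm | under 5 mm |
| Turn from the gap line | 1.51 rad, so the ring is at about 1.46 | ring over 1.3 |
| Upward push on the tool | 5.8 N, about 8 N with the lid's weight | – |
| Finger opening | 15.5 mm on the 16 mm bar, at 60 N grip setting | holding, over 1 N |

**Disagreement:** the spring force suggests the ring is pressed about 6 mm, while the arm height suggests about 8 mm. Both are above the 2 mm needed.

The arm stayed clear of the cap, vial and rack. They looked undisturbed in the pictures, but I did not measure their positions again at the end.

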